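# Close the gear case of the sewing machine

## Robot

A 6-joint arm with a two-finger parallel gripper is mounted at the origin on the work surface. World frame = base frame: x ahead of the robot, y to its left, z up, the work surface at z = 0. Lengths are in mm, angles in degrees, forces in N, time in s.
With the tool pointing down it reaches from about 325 to 925 mm from the base axis. Payload 3.1 kg.
Tool frame: the origin (TCP) lies at the very end of the fingers, on their centre line; the grasp point (between the pads) lies 19 mm behind it; z points along the fingers, x is the direction in which the jaws open and shut, and the axes are right-handed (so a half turn about z gives the same grasp; the last joint's range is limited). The gripper opens to 85 mm and grips with 20 to 120 N. Pads are 22 mm wide; open, the fingers measure 114 mm over their backs; the gripper's body (76 mm by 85 mm) begins 54 mm behind the grasp point. The pads swing forward as they close: fully open they stand 13 mm farther back than shut.
Start: joints at [61.696, 12.427, 92.441, -0, 75.132, -6.429], TCP at [232.852, 580.016, 231.3] pointing down, gripper open.
Joint ranges: [-157.48, 157.48], [-44.54, 120.13], [17.64, 146.25], [-64.5, 244.5], [7.68, 150.69], [-147.95, 147.95]. Speed limits (degrees/s): [159.86, 159.86, 180, 180, 180, 180].

## Interface

Orientations are given as [roll, pitch, yaw] about the fixed x, y, z axes, in that order (R = Rz(yaw) Ry(pitch) Rx(roll)).
In Python, from station import bot, release, close, readout, get_image, get_calibration, finish_job gives the robot as it stands. The module is installed in compiled form; this text tells all that it offers. Calls block until the motion is done:
- bot.movep(position, orientation): joint-space move of the TCP to a pose.
- bot.move_straight(position, frame=None, max_speed=150): straight line of the TCP; frame=None keeps the orientation; max_speed is the mean speed in mm/s.
- bot.move_joints(angles): joint-space move.
- release() and close(grasp_force=None): open the fingers fully, or close them until they stop; grasp_force is the grip in N (None keeps the last).
- bot.pause(seconds).
- bot.ik(position, orientation): joint angles nearest the present ones, or None.
- readout.get_state(): the state.
- get_image(name): name is "scene" or "top" or "wrist"; returns the picture (420x560x3 uint8, red, green, blue); there is no depth.
- get_calibration(name): a dict with "fx", "fy", "cx", "cy" (pixels), "k1" (the pictures are not rectified: a ray, as slopes to the right and down, at radius r is drawn at 1 + k1 r^2 times it, then the intrinsics apply), "eye" and "attitude" of the camera in the world; the wrist camera has in their place "hand_eye" (4x4, takes a point from camera to tool coordinates, whose origin is the TCP and whose axes are the tool frame's). Camera axes: x right, y down, z forward; pixel columns grow to the right and rows downward; lengths in mm; the calibration is good to about 2 mm. A picture is of the moment at which its call begins: read the wrist's pose just before it. get_calibration takes no time and is no camera call.
A pose or a line that the arm cannot do raises bot.MotionError and nothing moves.
- finish_job(): hands the job in, once; it reports no verdict.
The state is a dict: "clock": time; "joints": joint angles; "joint_vel": joint speeds; "joint_torque": joint torques, N m; "ee_pos": TCP position; "eef_rot": TCP orientation; "contact_force": force on the tool from outside, world axes, zero at the start; "wrist_torque": the same for the moment, N m; "opening": finger opening in mm.
Only numpy, scipy, OpenCV 4.12 (cv2) and the standard library are available. Lean on these libraries where they do the work, as an engineer would, in place of code of your own. Each camera call takes 0.05 s, during which the arm holds its last target. There are 200 camera calls.

## Task

The worm-gear case of the leather sewing machine has been greased and is to be closed: its cover lies on its back, mouth up, beside the lower half. Turn the cover over and lower it mouth-down onto the two dowel pins, its half-round cut-out over the shaft bearing, until the rims meet all round, and finish while still holding it there pressed down firmly, with about 15 N, so that the screws can be started: do not let go. Do not slam the cover down, and leave the screw dish, hex key, grease tin and roll of tape where they are.

Things in the scene. Friction and masses are not known exactly. Their poses are not given: they have to be found in the camera images.
- cover_center (a point): Centre of the loose grey cast cover, a deep rectangular bowl 84 mm long (x), 66 wide (y), 50 deep (z), walls and crown 5 mm, 0.3 to 0.45 kg; its four sides and crown are flat, so it also stands firmly on an end. The point is 25 mm from crown and rim. Its z points out of the mouth: up at the start, as it lies on its crown. Its x points to the end wall with the half-round cut-out.
- cover_rim (a point): Middle of the cover's rim plane (its mouth), 25 mm from the centre along the cover's z; axes as at the centre. Two blind dowel holes, 10 mm wide and 20 mm deep, open in the bare rim at diagonal corners, at (x, y) = (31, -22) and (-31, 22) mm.
- cover_notch (a point): On the rim plane of the cover, the middle of the half-round cut-out (radius 14 mm) in the end wall, 42 mm from the rim's middle along the cover's x.
- case_rim (a point): Middle of the rim plane of the lower half, 60 mm above the bench. The lower half is loose, 0.95 kg, stands upright, grey, same 84 by 66 mm outline (x, y), on a 124 mm long foot; brass worm wheel and steel worm inside. z up, x along the worm shaft to the end where it comes out. Closed, the cover's x points the same way as this x, its z straight down, and the two rim middles coincide.
- case_pin1 (a point): Middle of the rim end of the first steel dowel pin, at (31, 22) mm from the case rim's middle; the second is at (-31, -22) mm. Pins 8 mm thick, standing 16 mm above the rim, the top 3 mm tapered.
- case_bearing (a point): Middle of the shaft bearing (radius 11.5 mm) in the end wall of the lower half, in the rim plane, 42 mm from its middle along x; the cover's cut-out goes over it, the other way round it blocks the cover. Beyond it a pulley (radius 16.5 mm) sits on the shaft, 55 to 73 mm from the middle. A 12 mm output shaft sticks out 26 mm at the -y side, 33 mm above the bench.
- dish_center (a point): Steel screw dish with two cap screws, 80 mm wide and 18 mm high, beside the work; its centre half-way up. Leave alone.
- hexkey: Black hex key lying flat on the bench, about 120 mm long, 6 mm thick; origin under its long arm, x along it. Leave alone.
- grease_center (a point): Red grease tin, 62 mm wide and 45 mm high; its centre half-way up. Leave alone.
- tape: White roll of tape lying flat, 90 mm wide and 24 mm high; origin under its middle. Leave alone.

How it is judged:
By the outcome, as a careful person would: the job done as asked, in the order asked, and still so for the second after the job is handed in, while the arm keeps its last pose, push and grip.
It also fails if it takes over 67 s, if anything falls off the work surface, if the arm or the gripper's body presses on something with over 40 N, if the wrist force passes 120 N, or if a joint passes its speed limit or range.

## Working session

There is one attempt and no reset: what is moved stays moved. The work goes in short steps, each a Python script; the robot and the scene stay as the last script left them, time stands still between calls to the robot, and variables do not carry over. Pictures are saved under pics/ and viewed, about 8 in all and at most 12, crops included, and the job is handed in when it is done.

```bash
mkdir -p pics; python3 - <<'E'
from station import *
import cv2,numpy as np
for n in ("scene","top"):
    im=get_image(n); cv2.imwrite(f"pics/{n}0.png",im[:,:,::-1])
    print(n,get_calibration(n))
print(get_calibration("wrist")); s=readout.get_state(); print(s)
E
```

```text
scene {'fx': 455.56720619567466, 'fy': 455.56720619567466, 'cx': 280.5474813425958, 'cy': 205.6933195412194, 'k1': -0.0895639193270536, 'eye': array([846.62247483, 595.52683053, 772.5274629 ]), 'attitude': array([-135.96523343,   -0.76762452,  155.29622335])}
top {'fx': 506.8108587080398, 'fy': 506.8108587080398, 'cx': 269.19416488247685, 'cy': 205.76552433631124, 'k1': 0.02138197831863367, 'eye': array([ 366.8079362 ,   19.55316732, 1234.43110504]), 'attitude': array([-169.58419716,   -1.62359031,  -88.97239974])}
{'fx': 363.65811529982057, 'fy': 363.65811529982057, 'cx': 279.43169849042823, 'cy': 208.5179443180948, 'k1': -0.005956109466946065, 'hand_eye': array([[ 9.99999580e-01,  7.58227004e-04,  5.14935054e-04,
        -2.90855534e-01],
       [-8.71638280e-04,  9.60435719e-01,  2.78500395e-01,
        -6.97524892e+01],
       [-2.83395498e-04, -2.78500727e-01,  9.60435976e-01,
        -1.44229558e+02],
       [ 0.00000000e+00,  0.00000000e+00,  0.00000000e+00,
         1.00000000e+00]])}
{'clock': 0.1, 'joints': array([ 6.16959777e+01,  1.24749128e+01,  9.25194451e+01, -1.05976844e-04,
        7.51304610e+01, -6.43067611e+00]), 'joint_vel': array([ 0.05140318,  0.01723258, -0.1472533 , -0.15806231,  0.07668464,
        0.09818358]), 'joint_torque': array([-1.75837606e-03, -3.98077083e+01, -3.04969704e+01, -2.52674572e-04,
        4.29670894e-03,  4.99678310e-05]), 'ee_pos': array([232.5034041 , 579.36452102, 230.07054357]), 'eef_rot': array([-1.79986122e+02,  1.24045008e-01,  6.81266961e+01]), 'contact_force': array([-0.15391282, -0.17195854, -0.54681026]), 'wrist_torque': array([-0.02681758, -0.03444865,  0.02606124]), 'opening': 85.39050825089102}
```

View pics/scene0.png

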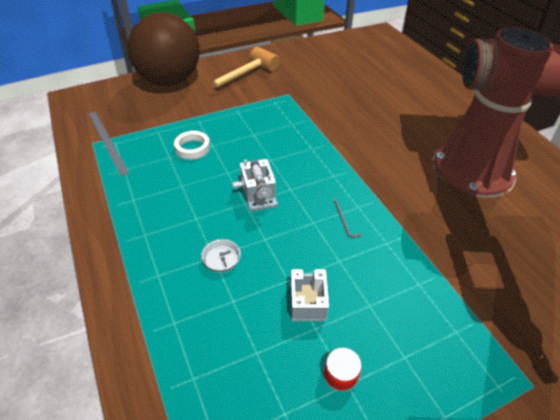

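View pics/top0.png

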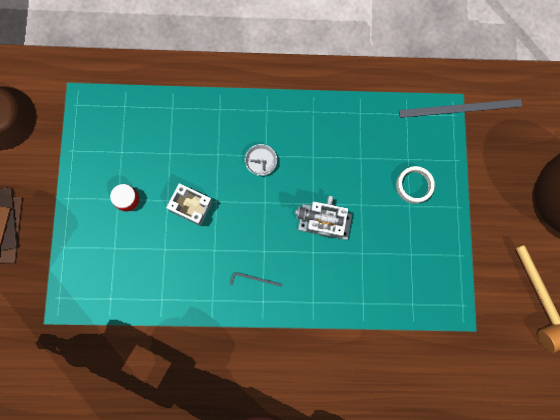

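Scene view: the cover sits mouth up at (309,293), the case at (259,185), the dish at (221,256), the grease tin at (343,368), the tape at (192,145) and the hex key at (345,220). Top view: the cover is at (191,204), the case at (326,218) with its pulley to the left at (304,214), and the output shaft pointing up at (331,201). I'll get rough positions from these, then go over both parts with the wrist camera.

```bash
cat > h.py <<'E'
from station import *
import cv2,numpy as np
from scipy.spatial.transform import Rotation as R
def rot(e): return R.from_euler('xyz',e,degrees=True).as_matrix()
def cam(n,s=None):
    c=get_calibration(n)
    if n=="wrist":
        T=np.eye(4);T[:3,:3]=rot(s["eef_rot"]);T[:3,3]=s["ee_pos"];T=T@c["hand_eye"]
        return c,T[:3,:3],T[:3,3]
    return c,rot(c["attitude"]),np.array(c["eye"])
def cast(C,px,z):
    c,A,e=C
    K=np.array([[c["fx"],0,c["cx"]],[0,c["fy"],c["cy"]],[0,0,1.]])
    p=cv2.undistortPoints(np.array(px,float).reshape(-1,1,2),K,np.array([c["k1"],0,0,0.])).reshape(-1,2)
    d=np.c_[p,np.ones(len(p))]@A.T
    return e+d*((z-e[2])/d[:,2])[:,None]
def proj(C,P):
    c,A,e=C
    q=(np.array(P,float).reshape(-1,3)-e)@A
    s=q[:,:2]/q[:,2:]; s=s*(1+c["k1"]*(s**2).sum(1,keepdims=True))
    return s*[c["fx"],c["fy"]]+[c["cx"],c["cy"]]
def pose(h,th):
    """tool tilted th deg from straight down toward horizontal direction h (deg); jaws across h"""
    a=np.deg2rad(h);t=np.deg2rad(th)
    hv=np.array([np.cos(a),np.sin(a),0]);up=np.array([0,0,1.])
    z=np.sin(t)*hv-np.cos(t)*up; x=np.cross(up,hv); y=np.cross(z,x)
    return np.c_[x,y,z]
def eul(M): return R.from_matrix(M).as_euler('xyz',degrees=True)
def flip(M): return M@np.diag([-1,-1,1.])
def shot(n,name):
    s=readout.get_state(); im=get_image(n); cv2.imwrite(f"pics/{name}.png",im[:,:,::-1]); np.savez(f"pics/{name}.npz",im=im,p=s["ee_pos"],r=s["eef_rot"]); return im,cam(n,s)
def st():
    s=readout.get_state(); print("t%.1f"%s["clock"],"p",s["ee_pos"].round(1),"r",s["eef_rot"].round(1),"F",s["contact_force"].round(1),"M",s["wrist_torque"].round(2),"op",round(s["opening"],1),"q",s["joints"].round(0)); return s
E
python3 - <<'E'
from h import *
np.set_printoptions(suppress=True,precision=1)
C=cam("top")
print(cast(C,[(191,204),(180,184),(216,196),(205,224),(168,208)],50))
print(cast(C,[(327,218),(304,214),(346,222)],60), cast(C,[(331,200)],33))
S=cam("scene"); print(cast(S,[(309,284)],50),cast(S,[(258,180)],60))
print(cast(C,[(261,160),(124,196),(416,184),(231,276),(281,285)],10))
c=cast(C,[(191,204)],50)[0]; k=cast(C,[(327,218)],60)[0]
for h in (70,90,110,250,270,290):
    for th in (-75,-60,-30,0,30,60,75):
        r=[]
        for M in (pose(h,th),flip(pose(h,th))):
            g=np.array([c[0],c[1],50])+19*M[:,2]
            q=bot.ik(g,eul(M)); r.append(None if q is None else np.array(q).round(0))
        print(h,th,r)
E
```

```text
[[585.1 175.1  50. ]
 [633.  203.3  50. ]
 [605.9 116.8  50. ]
 [538.1 140.1  50. ]
 [574.3 228.6  50. ]]
[[ 557.2 -146.5   60. ]
 [ 565.5  -92.2   60. ]
 [ 548.7 -191.2   60. ]] [[ 606.  -160.1   33. ]]
[[582.9 174.7  50. ]] [[ 563.1 -122.2   60. ]]
[[ 708.3   11.4   10. ]
 [ 608.6  343.9   10. ]
 [ 656.2 -376.2   10. ]
 [ 419.8   77.1   10. ]
 [ 400.8  -42.8   10. ]]
70 -75 [array([  28.,   61.,   66.,  -45.,  114., -126.]), array([ 28.,  61.,  66., -45., 114.,  54.])]
70 -60 [array([  26.,   53.,   73.,  -38.,  103., -125.]), array([ 26.,  53.,  73., -38., 103.,  55.])]
70 -30 [array([  20.,   37.,   87.,  -23.,   78., -130.]), array([ 20.,  37.,  87., -23.,  78.,  50.])]
70 0 [None, array([ 10.,  24., 101.,  -0.,  55.,  30.])]
70 30 [None, array([ -3.,  21., 111.,  41.,  46., -12.])]
70 60 [array([-15.,  31., 115.,  76.,  63., 130.]), array([-15.,  31., 115.,  76.,  63., -50.])]
70 75 [array([-18.,  39., 113.,  85.,  76., 119.]), array([-18.,  39., 113.,  85.,  76., -61.])]
90 -75 [array([  32.,   55.,   78.,  -56.,  101., -129.]), array([ 32.,  55.,  78., -56., 101.,  51.])]
90 
[... 2145 characters left out ...]
 49.]), array([  30.,   47.,   83.,  -48.,   90., -131.])]
270 75 [array([ 32.,  55.,  78., -56., 101.,  51.]), array([  32.,   55.,   78.,  -56.,  101., -129.])]
290 -75 [array([-13.,  51.,  87.,  55.,  99., -55.]), array([-13.,  51.,  87.,  55.,  99., 125.])]
290 -60 [array([-11.,  43.,  91.,  48.,  88., -52.]), array([-11.,  43.,  91.,  48.,  88., 128.])]
290 -30 [array([ -3.,  30.,  98.,  30.,  68., -38.]), array([ -3.,  30.,  98.,  30.,  68., 142.])]
290 0 [array([ 10.,  24., 101.,  -0.,  55., -10.]), None]
290 30 [array([ 23.,  29., 100., -36.,  59.,  24.]), None]
290 60 [array([ 33.,  41.,  95., -60.,  77.,  46.]), array([  33.,   41.,   95.,  -60.,   77., -134.])]
290 75 [None, None]
```

```bash
python3 - <<'E'
from h import *
bot.movep([585,173,165],eul(pose(252,0))); st(); a,_=shot("wrist","w_cover")
bot.movep([557,-146,185],eul(pose(350,0))); st(); b,_=shot("wrist","w_caseA")
bot.movep([557,-146,185],eul(pose(170,0))); st(); shot("wrist","w_caseB")
cv2.imwrite("pics/wc.png",np.hstack([a[:,:,::-1][:, 60:500],b[:,:,::-1][:,100:460]]))
E
```

```text
t2.1 p [584.8 174.1 165.2] r [-180.    -0.   -17.9] F [ 0.1 -0.  -1. ] M [-0.    0.01 -0.02] op 85.6 q [10. 14. 98.  0. 68. 28.]
t4.1 p [ 557.1 -145.5  185. ] r [180.  -0.  80.] F [0.4 0.8 0.4] M [-0.01 -0.    0.02] op 84.9 q [ -22.    9.  102.    0.   69. -102.]
t6.8 p [ 557. -146.  185.] r [ 180.    0. -100.] F [-0.7 -0.  -1.4] M [-0.06 -0.05  0.01] op 85.3 q [-22.   9. 102.   0.  69.  78.]
```

View pics/wc.png

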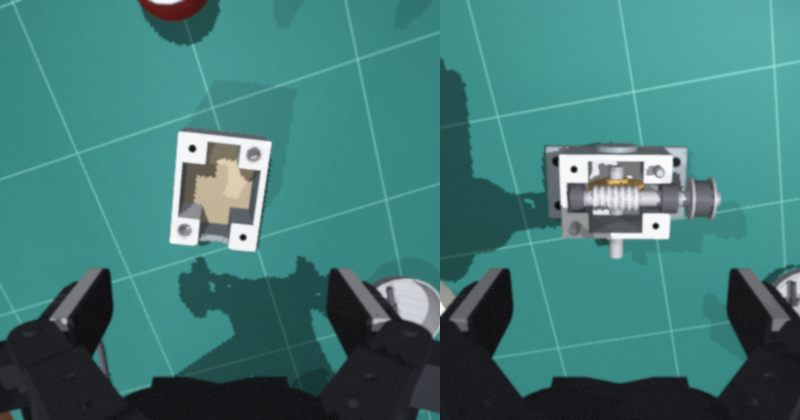

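View pics/w_caseB.png

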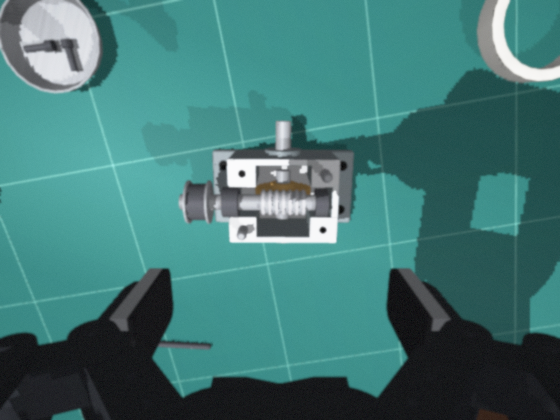

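Cover view (left): the notch is at the bottom, about (275,238) in the full picture. The small dark screw holes are at (252,148) and (303,237), and the grey dowel holes are at the other two corners. Case views: the pulley is on the right in A and on the left in B. The dark rim holes are at A (234,169)/(316,226) and B (242,174)/(323,230), with pins at the other diagonal. I'll use the hole pairs for the pose and check them against the rim outlines.

```bash
cat > meas.py <<'E'
from h import *
def dark(im,p,w=7):
    g=im[...,:3].mean(2); x,y=map(int,p); q=g[y-w:y+w+1,x-w:x+w+1]
    wt=np.clip(np.percentile(q,75)*0.6-q,0,None); yy,xx=np.mgrid[y-w:y+w+1,x-w:x+w+1]
    # keep the blob nearest to the middle only
    n,l=cv2.connectedComponents((wt>0).astype(np.uint8)); 
    k=min(range(1,n),key=lambda i:np.hypot(xx[l==i].mean()-x,yy[l==i].mean()-y)-0.1*(l==i).sum())
    wt=wt*(l==k); return [(wt*xx).sum()/wt.sum(),(wt*yy).sum()/wt.sum()],(l==k).sum()
def load(n):
    d=np.load(f"pics/{n}.npz"); return d["im"],cam("wrist",dict(ee_pos=d["p"],eef_rot=d["r"]))
if __name__=="__main__":
    np.set_printoptions(suppress=True,precision=2)
    for n,pp,z,box,vec in (("w_cover",[(252,148),(303,237)],50,(215,115,345,265),(62,44)),
                       ("w_caseA",[(234,169),(316,226)],60,(205,140,345,245),(62,-44)),
                       ("w_caseB",[(242,174),(323,230)],60,(215,145,350,250),(-62,44))):
        im,C=load(n); b=[dark(im,p) for p in pp]; P=cast(C,[x[0] for x in b],z)
        if n=="w_caseB": pass
        d=P[1]-P[0]; s=np.array(vec) if n!="w_cover" else np.array(vec)
        yaw=np.rad2deg(np.arctan2(d[1],d[0])-np.arctan2(s[1],s[0]))%360
        x0,y0,x1,y1=box; q=im[y0:y1,x0:x1]; m=(q.min(2)>205).astype(np.uint8)
        ys,xs=np.nonzero(m); r=cv2.minAreaRect(np.c_[xs+x0,ys+y0].astype(np.float32)); c=cast(C,cv2.boxPoints(r),z)
        print(n,[x for x in b],"mid",P.mean(0),"len",np.linalg.norm(d),"yaw",yaw,"| rect mid",c.mean(0)[:2],"sides",np.linalg.norm(c[1]-c[0]),np.linalg.norm(c[2]-c[1]),"edge ang",np.rad2deg(np.arctan2(*(c[1]-c[0])[1::-1])))
        cv2.imwrite(f"pics/m_{n}.png",m*255)
E
python3 meas.py
```

```text
w_cover [([np.float64(251.89246029379603), np.float64(148.0927306339078)], np.int64(43)), ([np.float64(302.58807378578666), np.float64(236.90790105027457)], np.int64(34))] mid [586.61 181.39  50.  ] len 76.6206728384677 yaw 245.74667221562794 | rect mid [587.08 181.42] sides 83.60757167456508 65.16297373200891 edge ang 64.34984424918079
w_caseA [([np.float64(233.51709515617048), np.float64(168.91989144394097)], np.int64(37)), ([np.float64(315.2396287892011), np.float64(225.60982137662188)], np.int64(32))] mid [ 554.65 -147.82   60.  ] len 76.67056922570416 yaw 79.76250925979478 | rect mid [ 555.92 -142.83] sides 91.68360623458193 66.34598773986417 edge ang 80.069790331323
w_caseB [([np.float64(241.45786709922197), np.float64(173.35133203200178)], np.int64(32)), ([np.float64(322.4942910525224), np.float64(229.63842344079012)], np.int64(32))] mid [ 555.17 -148.8    60.  ] len 76.61179120406395 yaw 79.74540282586793 | rect mid [ 561.28 -144.91] sides 88.79439899366308 76.20131697637478 edge ang -99.93699874282606
```

```bash
python3 - <<'E'
from h import *
c=np.array([586.8,181.4]); H=245.0
M=pose(H,-30); z=M[:,2]
g=np.array([*c,28.]); tcp=g+19*z
bot.movep(tcp-110*z,eul(M)); st()
bot.move_straight(tcp,max_speed=90); st()
close(80); s=st()
bot.move_straight(s["ee_pos"]+[0,0,110],max_speed=120); st()
g2=np.array([*c,42+100.]); M2=pose(H,60)
bot.movep(g2+19*M2[:,2],eul(M2)); st()
a,_=shot("scene","s1"); 
cv2.imwrite("pics/s1c.png",cv2.resize(a[130:400,180:480,::-1],None,fx=2,fy=2))
E
```

```text
t8.1 p [568.2 139.8 107.3] r [-1.5e+02 -1.0e-01 -2.5e+01] F [-0.5 -0.2  0.1] M [-0.19  0.12  0.05] op 85.3 q [ -8.  10. 115.  37.  52.  -6.]
t9.5 p [591.4 189.8  12.2] r [-1.5e+02 -1.0e-01 -2.5e+01] F [-0.7  0.1 -0.5] M [-0.17  0.04  0.  ] op 85.7 q [ -2.  23. 113.  44.  41. -10.]
t9.8 p [591.5 189.6  12.5] r [-1.5e+02 -1.0e-01 -2.5e+01] F [-1.9 -2.7  5.3] M [-0.24  0.37  0.17] op 65.4 q [ -2.  23. 113.  44.  41. -10.]
t10.9 p [590.4 189.6 121.2] r [-1.501e+02  1.000e-01 -2.500e+01] F [-0.8  0.7 -4.3] M [-0.5   0.22  0.  ] op 65.1 q [ -2.  11. 112.  36.  51.   1.]
t12.1 p [579.6 166.2 131.4] r [ 1.201e+02  1.000e-01 -2.500e+01] F [-0.2 -0.1 -3. ] M [ 0.82 -0.4   0.07] op 65.2 q [ 25.  48.  71. -36. 111.  53.]
```

View pics/s1c.png

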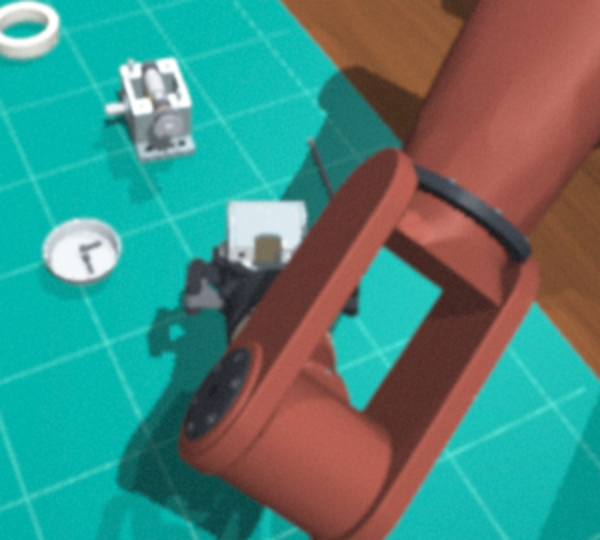

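The cover is held level with its notch end up, at crop (268,250). I'll lower it onto its plain end, guarded by force.

```bash
python3 - <<'E'
from h import *
s=st(); p=s["ee_pos"].copy(); f0=s["contact_force"][2]
p[2]=42-9.5+4; bot.move_straight(p,max_speed=80); s=st()
for i in range(14):
    if s["contact_force"][2]-f0>4: break
    p[2]-=0.7; bot.move_straight(p,max_speed=15); s=readout.get_state()
st(); 
release(); bot.pause(0.2); s=st(); M=rot(s["eef_rot"]); 
bot.move_straight(s["ee_pos"]-110*M[:,2],max_speed=150); s=st()
bot.movep(s["ee_pos"]+[0,0,60],eul(pose(245,0))); st()
a,_=shot("scene","s2"); b,_=shot("wrist","w2")
cv2.imwrite("pics/s2c.png",np.hstack([cv2.resize(a[170:370,200:400,::-1],(400,400)),cv2.resize(b[:,:,::-1],(400,300))[[*range(300)]+[299]*100]]))
E
```

```text
t12.1 p [579.8 165.6 132.1] r [ 1.201e+02  1.000e-01 -2.510e+01] F [ 0.9 -0.7 -3.4] M [ 0.77 -0.38  0.01] op 65.0 q [ 25.  47.  71. -36. 111.  53.]
t13.4 p [580.3 165.9  37.3] r [ 1.201e+02 -1.000e-01 -2.500e+01] F [-0.5  0.2 -4. ] M [ 0.77 -0.36  0.03] op 65.4 q [ 25.  55.  69. -35. 106.  57.]
t15.2 p [579.8 165.7  32.5] r [120.  -0. -25.] F [-0.6  0.9  2.2] M [ 0.32 -0.17 -0.15] op 65.4 q [ 25.  55.  69. -35. 105.  57.]
t15.7 p [579.8 165.6  31.6] r [120.  -0. -25.] F [ 0.7 -0.2  0.3] M [ 0.33 -0.16  0.04] op 85.6 q [ 25.  55.  69. -35. 105.  57.]
t16.6 p [619.6 251.4  85.9] r [ 1.199e+02  1.000e-01 -2.500e+01] F [-0.9 -0.2 -0.2] M [ 0.35 -0.18  0.02] op 85.3 q [ 29.  60.  54. -34. 116.  54.]
t17.4 p [618.7 250.7 145.1] r [ 1.799e+02  1.000e-01 -2.500e+01] F [0.2 0.1 0.3] M [-0.04 -0.01  0.  ] op 85.4 q [16. 22. 90. -0. 68. 41.]
```

View pics/s2c.png

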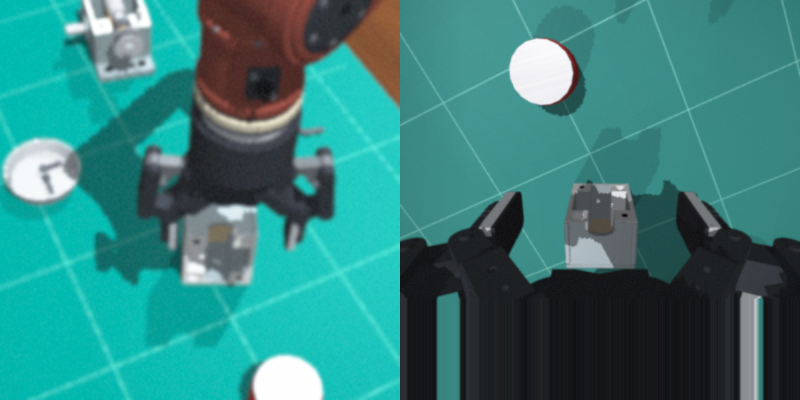

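The cover stands upright on its plain end, notch up, mouth facing away from the jaw side I'll use next. Second grasp comes from the crown side.

```bash
python3 - <<'E'
from h import *
H=245.; hv=np.array([np.cos(np.deg2rad(H)),np.sin(np.deg2rad(H)),0])
c=np.array([585.4,177.9,42.]); g=c+4*hv+[0,0,2]
M=pose(H,-70); z=M[:,2]; tcp=g+19*z
K=np.array([554.9,-148.3,60.]); Mf=pose(259.9,20)
for dz in (0,90): print(bot.ik(K+[0,0,25+dz]+19*Mf[:,2],eul(Mf)))
Mw=pose(H,-40)
s=st(); bot.movep(s["ee_pos"]*[1,1,0]+[0,0,230],eul(pose(H,-10)))
bot.movep(tcp-110*z+[0,0,60],eul(Mw)); st()
bot.movep(tcp-105*z,eul(M)); st()
bot.move_straight(tcp,max_speed=80); st()
close(80); s=st()
np.save("grasp.npy",np.r_[s["ee_pos"],s["eef_rot"]])
bot.move_straight(s["ee_pos"]+[0,0,110],max_speed=120); st()
E
```

```text
[-12.21060013  19.11425168 105.93747858 -24.15733886  56.63354169
  11.61137433]
[-12.21060013  11.86196094 103.68579666 -22.0843415   65.37865647
   7.34860325]
t17.5 p [618.7 251.7 143.5] r [179.8   0.2 -24.9] F [-0.4  0.5 -0.3] M [ 0.03 -0.   -0.04] op 85.7 q [16. 22. 90. -0. 68. 41.]
t18.9 p [547.6  97.4 134.4] r [-1.4e+02  1.0e-01 -2.5e+01] F [ 0.1 -0.8  0.3] M [-0.3   0.13 -0.03] op 85.3 q [-18.   7. 119.  48.  59. -21.]
t19.6 p [550.6 101.5  73.7] r [-110.    -0.   -24.9] F [ 0.  -0.3  1.1] M [-0.4   0.17 -0.02] op 85.6 q [-29.  29. 120.  76.  75. -58.]
t21.0 p [591.4 190.   37.6] r [-110.   -0.  -25.] F [-0.5 -0.1  0.9] M [-0.37  0.17 -0.04] op 85.2 q [-17.  36. 117.  87.  69. -60.]
t21.4 p [591.4 190.1  37.9] r [-110.   -0.  -25.] F [-2.1 -1.8  2.8] M [-0.31  0.14  0.09] op 65.0 q [-17.  36. 117.  87.  69. -60.]
t22.4 p [590.6 190.3 146.7] r [-1.101e+02  1.000e-01 -2.500e+01] F [-0.4  0.6 -4.2] M [-0.94  0.47  0.03] op 65.0 q [-17.  21. 120.  83.  70. -47.]
```

```bash
cat > fin.py <<'E'
from h import *
YAW=79.9; K=np.array([554.9,-148.3,60.])
def tcp(dz,dx=0,dy=0,yaw=YAW):
    a=np.deg2rad(yaw); cx=np.array([np.cos(a),np.sin(a),0]); cy=np.array([-np.sin(a),np.cos(a),0])
    M=pose(yaw+180,20)
    return K+[0,0,29+dz]+(2.1+dx)*cx+dy*cy+19*M[:,2], eul(M)
E
python3 - <<'E'
from fin import *
s=st(); bot.move_straight(s["ee_pos"]+[0,0,40],max_speed=150)
p,e=tcp(90); bot.movep(p,e); st()
p,e=tcp(26); bot.move_straight(p,max_speed=80); bot.pause(0.3)
F=np.mean([readout.get_state()["contact_force"] for _ in range(10)],0); print("F0",F); np.save("F0.npy",F); s=st(); print("err",s["ee_pos"]-p)
a,_=shot("scene","s3"); b,_=shot("wrist","w3"); t,_=shot("top","t3")
cv2.imwrite("pics/s3c.png",np.hstack([cv2.resize(a[110:250,180:320,::-1],(420,420),interpolation=3),cv2.resize(b[60:340,140:420,::-1],(380,420))]))
E
```

```text
t22.4 p [590.6 190.3 146.7] r [-1.101e+02  1.000e-01 -2.500e+01] F [-0.4  0.6 -4.2] M [-0.94  0.47  0.03] op 65.0 q [-17.  21. 120.  83.  70. -47.]
t24.4 p [ 552.7 -151.8  159.4] r [160.1   0.2 -10.1] F [-0.5 -0.3 -4.3] M [ 0.31 -0.02 -0.01] op 64.9 q [-12.  12. 104. -22.  66.   7.]
F0 [-0.59776307 -0.18302119 -3.54003384]
t25.7 p [ 554.5 -152.7   97.7] r [ 1.60e+02 -1.00e-01 -1.01e+01] F [-0.6 -0.2 -3.5] M [ 0.32 -0.08  0.01] op 64.9 q [-12.  16. 105. -23.  60.  10.]
err [ 0.35574482 -0.06592144  0.5557537 ]
```

View pics/s3c.png

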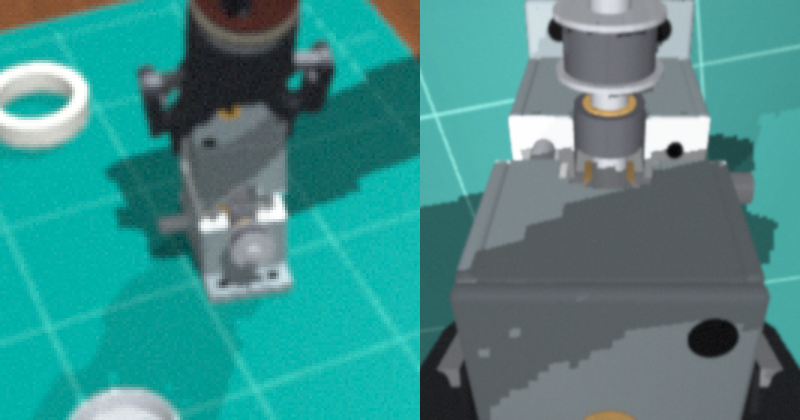

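The hover view shows the cover mouth down with its notch toward the bearing and pulley. The case rim hole is at about (328,160) in the full wrist picture, and the cover's crown edge runs (166,252)–(396,252). I'll check the relative alignment numerically before lowering.

```bash
python3 - <<'E'
from fin import *
from meas import load,dark
np.set_printoptions(suppress=True,precision=2)
im,C=load("w3"); a=np.deg2rad(YAW); X=np.array([np.cos(a),np.sin(a),0]); Y=np.array([-np.sin(a),np.cos(a),0])
h,n=dark(im,(328,160)); P=cast(C,[h],60)[0]-K
print("hole px",h,n,"case coords",P@X,P@Y,"(expect 31,-22)")
g=im.mean(2)
# long edges of cover crown: rows below crown edge, find sharp gradients in columns
for r in (248,252,256): 
    d=np.abs(np.diff(cv2.GaussianBlur(g,(3,3),0)[r])); i=[k for k in np.argsort(d)[::-1][:12]]; print(r,sorted(i))
zc=60+50+26
for u in ((166,252),(396.4,252)):
    Q=cast(C,[u],zc)[0]-K; print("crown corner",Q@X,Q@Y,"(expect 42,+-33)")
cv2.imwrite("pics/w3z.png",cv2.resize(im[90:290,150:410,::-1],None,fx=3,fy=3,interpolation=2))
E
```

```text
hole px [np.float64(327.2180429753363), np.float64(160.24569658471552)] 106 case coords 29.111943959214212 -23.358759208099926 (expect 31,-22)
248 [np.int64(36), np.int64(165), np.int64(166), np.int64(391), np.int64(392), np.int64(393), np.int64(394), np.int64(513), np.int64(514), np.int64(516), np.int64(517), np.int64(518)]
252 [np.int64(40), np.int64(43), np.int64(393), np.int64(394), np.int64(395), np.int64(396), np.int64(511), np.int64(512), np.int64(513), np.int64(515), np.int64(516), np.int64(517)]
256 [np.int64(43), np.int64(46), np.int64(161), np.int64(395), np.int64(396), np.int64(397), np.int64(398), np.int64(510), np.int64(511), np.int64(512), np.int64(514), np.int64(515)]
crown corner 42.27882064351156 29.766860662418992 (expect 42,+-33)
crown corner 42.271969304231 -33.06835329015464 (expect 42,+-33)
```

View pics/w3z.png

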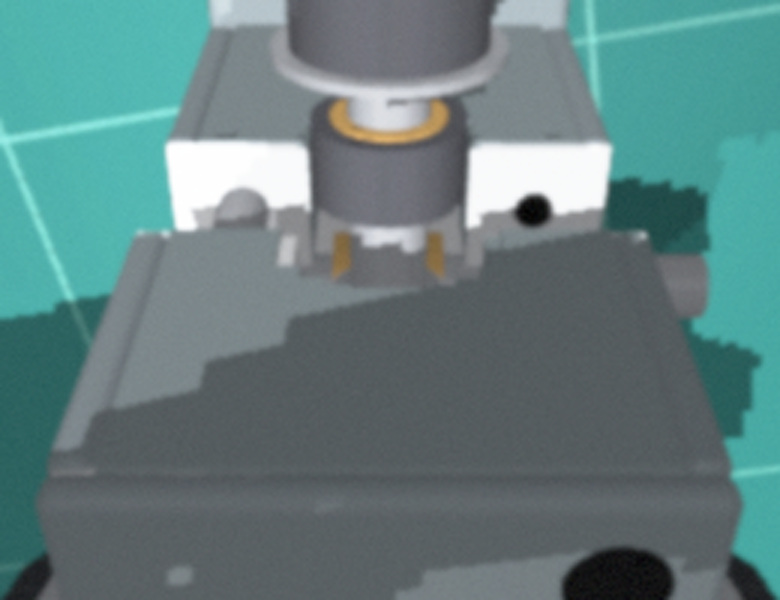

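```bash
python3 - <<'E'
from fin import *
from meas import load
np.set_printoptions(suppress=True,precision=2)
im,C=load("w3"); a=np.deg2rad(YAW); X=np.array([np.cos(a),np.sin(a),0]); Y=np.array([-np.sin(a),np.cos(a),0])
for n,u,z in (("case",[(205.7,137.3),(353.7,137.3),(327.2,160.25)],60),("cover rim",[(195.7,167.7),(365,167.7)],86.5),("crown",[(164,252.3),(396.7,252.3)],136.5)):
    Q=cast(C,u,z)-K; print(n,np.c_[Q@X,Q@Y], "mid",((Q@X).mean(),(Q@Y)[:2].mean()))
E
```

```text
case [[ 40.61  31.51]
 [ 40.63 -34.23]
 [ 29.11 -23.35]] mid (np.float64(36.78193952672345), np.float64(-1.3593024144722836))
cover rim [[ 40.29  31.09]
 [ 40.31 -34.23]] mid (np.float64(40.30258554499662), np.float64(-1.5694022535485068))
crown [[ 42.63  30.12]
 [ 42.63 -32.95]] mid (np.float64(42.630661053763596), np.float64(-1.4164766333636543))
```

The case and cover show the same apparent offsets, within about 0.3 mm in x and y, and parallel edges. Lowering guarded by force.

```bash
python3 - <<'E'
from fin import *
F0=np.load("F0.npy")
def fz(): return np.mean([readout.get_state()["contact_force"] for _ in range(6)],0)-F0
dx,dy=0.2,0.15
p,e=tcp(18,dx,dy); bot.move_straight(p,max_speed=40); print(fz())
for dz in np.arange(17,-2.1,-1.0):
    p,e=tcp(dz,dx,dy); bot.move_straight(p,max_speed=20); f=fz(); s=readout.get_state()
    print(dz,(s["ee_pos"]-p).round(1),f.round(1),s["wrist_torque"].round(2))
    if f[2]>6: break
st()
E
```

```text
[1.24497005 0.12111853 0.18354953]
17.0 [ 0.1 -0.   0. ] [ 0.8 -0.   0.1] [ 0.37 -0.1  -0.07]
16.0 [-0.  0. -0.] [0.6 1.  0.4] [ 0.42 -0.11 -0.01]
15.0 [-0.1  0.  -0.1] [ 1.3  0.1 -0. ] [ 0.39 -0.07  0.02]
14.0 [-0.1  0.  -0.1] [ 1.1  1.1 -0. ] [ 0.38 -0.04 -0.03]
13.0 [-0.1  0.  -0.1] [ 0.6  0.1 -0.2] [ 0.39 -0.07  0.01]
12.0 [-0.1  0.  -0.1] [0.9 0.1 0.8] [ 0.33 -0.04 -0.06]
11.0 [-0.1  0.  -0.1] [1.2 0.5 0.3] [ 0.44 -0.05  0.04]
10.0 [-0.1  0.  -0.1] [1.  0.2 1.1] [ 0.38 -0.08 -0.03]
9.0 [-0.1  0.  -0.1] [-0.  -0.3 -0.3] [ 0.38 -0.07 -0.03]
8.0 [-0.1  0.  -0.1] [ 0.8 -0.2 -0.7] [ 0.33 -0.04 -0.01]
7.0 [-0.1  0.  -0.1] [ 1.1 -1.   0.2] [ 0.4  -0.04  0.02]
6.0 [-0.1  0.  -0.1] [ 1.8 -0.   0. ] [ 0.33 -0.04 -0.02]
5.0 [-0.1  0.  -0.1] [ 1.3  0.  -0.9] [ 0.41 -0.02  0.01]
4.0 [-0.1  0.  -0.1] [ 1.1 -0.3 -0.4] [ 0.37 -0.08 -0.  ]
3.0 [-0.1  0.  -0.1] [ 0.   0.4 -0.1] [ 0.41 -0.07 -0.01]
2.0 [-0.1  0.  -0.1] [ 0.5 -0.2 -0.3] [ 0.38 -0.04 -0.04]
1.0 [ 0.1 -0.   0. ] [0.3 0.2 0.1] [ 0.33 -0.11  0.03]
0.0 [ 0.1 -0.   1. ] [-2.1  2.3  8.7] [ 0.33  0.68 -0.22]
t30.7 p [ 554.1 -152.4   72.1] r [160.    0.  -10.1] F [-2.7  2.1  5.2] M [ 0.33  0.68 -0.22] op 65.0 q [-12.  19. 106. -24.  57.  12.]
```

Both pins went in with no contact force, and the rims met at about the expected height. Now I'll raise the press to about 15 N and look.

```bash
python3 - <<'E'
from fin import *
F0=np.load("F0.npy")
def fz(): 
    r=[]
    for _ in range(8): bot.pause(0.02); r.append(readout.get_state()["contact_force"])
    return np.mean(r,0)-F0
dz=0.0; f=fz(); print(f)
while f[2]<15.8 and dz>-4:
    dz-=0.2; p,e=tcp(dz,.2,.15); bot.move_straight(p,max_speed=15); f=fz(); s=readout.get_state(); print(round(dz,1),(s["ee_pos"]-p).round(2),s["ee_pos"][2].round(2),f.round(1),s["wrist_torque"].round(2),s["eef_rot"].round(2))
bot.pause(0.5); print(fz()); st(); np.save("dz.npy",dz)
b,_=shot("wrist","w4"); a,_=shot("scene","s4")
cv2.imwrite("pics/w4z.png",np.hstack([cv2.resize(b[90:290,150:410,::-1],(520,400),interpolation=2),cv2.resize(a[140:230,220:280,::-1],(267,400),interpolation=2)]))
E
```

```text
[-1.99447196  2.54781021  8.89441109]
-0.2 [ 0.11 -0.07  1.17] 72.11 [-2.5  2.8 10.1] [ 0.39  0.84 -0.18] [ 1.5996e+02  1.0000e-02 -1.0110e+01]
-0.4 [ 0.1  -0.07  1.35] 72.09 [-2.8  3.1 11. ] [ 0.35  0.97 -0.23] [ 1.5995e+02  1.0000e-02 -1.0110e+01]
-0.6 [ 0.1  -0.05  1.53] 72.08 [-3.   3.5 11.8] [ 0.39  1.05 -0.21] [ 1.5995e+02  2.0000e-02 -1.0120e+01]
-0.8 [ 0.13 -0.06  1.76] 72.11 [-3.3  3.7 12.7] [ 0.41  1.13 -0.24] [ 1.5994e+02  2.0000e-02 -1.0120e+01]
-1.0 [ 0.12 -0.1   1.93] 72.08 [-3.7  3.9 13.8] [ 0.49  1.23 -0.23] [ 1.5993e+02  3.0000e-02 -1.0120e+01]
-1.2 [ 0.12 -0.07  2.12] 72.07 [-4.   4.3 14.9] [ 0.41  1.32 -0.22] [ 1.5993e+02  4.0000e-02 -1.0120e+01]
-1.4 [ 0.11 -0.1   2.3 ] 72.05 [-4.4  4.4 15.7] [ 0.48  1.45 -0.29] [ 1.5992e+02  4.0000e-02 -1.0120e+01]
-1.6 [ 0.12 -0.09  2.5 ] 72.05 [-5.1  4.7 16.7] [ 0.46  1.49 -0.29] [ 1.5991e+02  5.0000e-02 -1.0120e+01]
[-4.65561822  4.75277975 16.698004  ]
t34.5 p [ 554.1 -152.5   72.1] r [159.9   0.  -10.1] F [-5.2  4.5 13.1] M [ 0.42  1.5  -0.28] op 65.5 q [-12.  19. 106. -24.  57.  12.]
```

View pics/w4z.png

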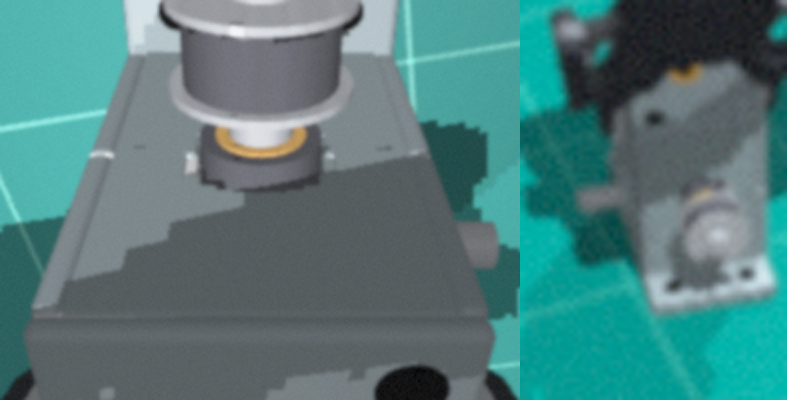

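It looks closed and flush at the bearing end. But the moment readings put the centre of pressure near the +y rim, and there is some side force. I'll level this out with small tilt and shift corrections while watching the centre of pressure.

```bash
cat > lev.py <<'E'
from fin import *
F0=np.load("F0.npy"); M0=np.array([.37,-.07,-.01])
a=np.deg2rad(YAW); X=np.array([np.cos(a),np.sin(a),0]); Y=np.array([-np.sin(a),np.cos(a),0])
def go(dz,dx,dy,rx,ry=0.,n=6):
    p,e=tcp(dz,dx,dy); Q=R.from_rotvec(np.deg2rad(rx)*X+np.deg2rad(ry)*Y).as_matrix()
    c=K+[0,0,0]; p2=c+Q@(p-c); bot.move_straight(p2,eul(Q@rot(e)),max_speed=10); r=[]
    for _ in range(n):
        bot.pause(0.02); s=readout.get_state(); r.append(np.r_[s["contact_force"]-F0,s["wrist_torque"]-M0,s["ee_pos"],s["eef_rot"]])
    r=np.mean(r,0); F,M=r[:3],r[3:6]; Z=rot(r[9:])[:,2]
    rv=190*Z+[0,0,-20]; D=M*1000-np.cross(rv,F); d=np.array([-D[1],D[0],0])/F[2]
    # tilt of the tool jaw axis out of level
    print("cmd",[round(v,2) for v in (dz,dx,dy,rx,ry)],"Fx,Fy(case) %.1f %.1f Fz %.1f"%(F@X,F@Y,F[2]),"cop(case) %.0f %.0f"%(d@X,d@Y),"z %.2f"%r[8],"jaw tilt %.2f"%np.rad2deg(rot(r[9:])[2,0]),"t%.1f"%s["clock"])
    return F,d
E
python3 - <<'E'
from lev import *
go(-1.6,.2,.15,0)
go(-1.6,1.0,.15,0)
go(-1.6,1.0,.7,0)
go(-1.6,1.0,1.2,0)
for r in (.15,.3,.5,.7): go(-1.6,1.0,1.2,r)
E
```

```text
cmd [-1.6, 0.2, 0.15, 0, 0.0] Fx,Fy(case) 3.7 5.2 Fz 16.7 cop(case) 10 30 z 72.05 jaw tilt -0.05 t34.9
cmd [-1.6, 1.0, 0.15, 0, 0.0] Fx,Fy(case) 1.2 4.8 Fz 15.8 cop(case) 22 30 z 72.07 jaw tilt -0.06 t35.3
cmd [-1.6, 1.0, 0.7, 0, 0.0] Fx,Fy(case) 1.1 4.0 Fz 14.5 cop(case) 20 30 z 72.12 jaw tilt 0.02 t35.6
cmd [-1.6, 1.0, 1.2, 0, 0.0] Fx,Fy(case) 0.9 3.0 Fz 14.2 cop(case) 22 31 z 72.15 jaw tilt 0.09 t36.0
cmd [-1.6, 1.0, 1.2, 0.15, 0.0] Fx,Fy(case) 0.7 3.0 Fz 13.3 cop(case) 24 27 z 72.07 jaw tilt -0.06 t36.3
cmd [-1.6, 1.0, 1.2, 0.3, 0.0] Fx,Fy(case) 0.5 3.4 Fz 13.2 cop(case) 26 4 z 72.03 jaw tilt -0.19 t36.7
cmd [-1.6, 1.0, 1.2, 0.5, 0.0] Fx,Fy(case) 0.4 4.5 Fz 13.8 cop(case) 25 -30 z 72.09 jaw tilt -0.37 t37.0
cmd [-1.6, 1.0, 1.2, 0.7, 0.0] Fx,Fy(case) 0.8 4.4 Fz 13.5 cop(case) 19 -30 z 72.18 jaw tilt -0.55 t37.4
```

The centre of pressure swings from +30 to −30 in y, passing the middle at a tilt of about 0.3°, so the rims sit flush there. Now the same for x, then set the press.

```bash
python3 - <<'E'
from lev import *
go(-1.6,1.0,.9,.3)
for ry in (-.2,-.4,-.6,-.8): 
    F,d=go(-1.6,1.0,.9,.3,ry)
    if d@X<-8: break
E
```

```text
cmd [-1.6, 1.0, 0.9, 0.3, 0.0] Fx,Fy(case) 0.7 4.9 Fz 14.4 cop(case) 26 -17 z 72.05 jaw tilt -0.22 t37.7
cmd [-1.6, 1.0, 0.9, 0.3, -0.2] Fx,Fy(case) 1.9 4.6 Fz 13.7 cop(case) -11 -14 z 72.02 jaw tilt -0.22 t38.1
```

```bash
python3 - <<'E'
from lev import *
dz,dy,rx,ry=-2.0,.9,.24,-.13
for i in range(6):
    F,d=go(dz,1.0,dy,rx,ry,n=10)
    if abs(F[2]-16.3)<.6 and abs(d@X)<9 and abs(d@Y)<10: break
    dz-=np.clip((16.3-F[2])/5,-.4,.4); rx+=np.clip(d@Y*.003,-.06,.06); ry-=np.clip(d@X*.003,-.05,.05)
bot.pause(1.0); go(dz,1.0,dy,rx,ry,n=15); st()
a,_=shot("scene","s5"); t,_=shot("top","t5"); w,_=shot("wrist","w5")
cv2.imwrite("pics/f.png",np.hstack([a[100:400,150:400,::-1],t[100:400,90:450,::-1]]))
E
```

```text
cmd [-2.0, 1.0, 0.9, 0.24, -0.13] Fx,Fy(case) 1.8 5.0 Fz 16.1 cop(case) 8 2 z 72.01 jaw tilt -0.18 t38.5
cmd [-2.0, 1.0, 0.9, 0.24, -0.13] Fx,Fy(case) 1.6 5.1 Fz 15.8 cop(case) 8 0 z 72.01 jaw tilt -0.18 t40.0
t40.0 p [ 554.1 -152.4   72. ] r [160.    0.2 -10.1] F [-5.1  2.2 12.3] M [-0.03  1.01 -0.26] op 64.9 q [-12.  19. 106. -24.  57.  12.]
```

View pics/f.png

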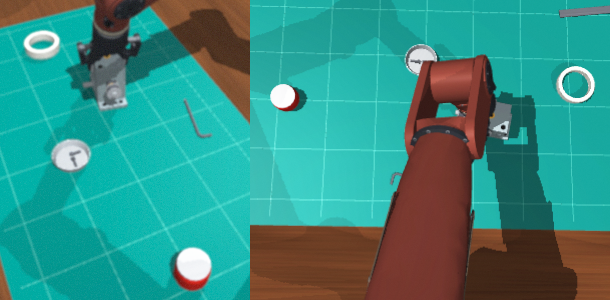

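The cover is closed on the case, and the dish, hex key, tin and tape look unmoved. One last small nudge of the press, a stability check, then hand in.

```bash
python3 - <<'E'
from lev import *
go(-2.2,1.0,.9,.24,-.13,n=15); bot.pause(.5); go(-2.2,1.0,.9,.24,-.13,n=10); st()
finish_job()
E
```

```text
cmd [-2.2, 1.0, 0.9, 0.24, -0.13] Fx,Fy(case) 1.8 5.8 Fz 16.8 cop(case) 8 -4 z 72.01 jaw tilt -0.19 t40.7
cmd [-2.2, 1.0, 0.9, 0.24, -0.13] Fx,Fy(case) 2.0 5.9 Fz 16.7 cop(case) 7 -5 z 72.02 jaw tilt -0.19 t41.6
t41.6 p [ 554.2 -152.4   72. ] r [160.    0.2 -10.1] F [-5.9  2.7 12.6] M [ 0.03  1.1  -0.28] op 65.2 q [-12.  19. 106. -24.  57.  12.]
the job is handed in; nothing more can be done
```

The cover is closed on the case and still gripped and pressed down; I handed the job in at 41.6 s. I stood the cover on its plain end, regripped it from the crown side, turned it mouth-down and lowered it onto the dowel pins in 1 mm steps. The pins went in with no noticeable force.

**Last checks**
- **Press:** about 16.7 N on the rims with the cover's weight counted, or about 13 N of tool push. It was steady over the last second.
- **Rim contact:** the first press rested mostly on the +y rim. Small tilt corrections brought the centre of pressure to about (7, -5) mm from the rim's middle, and the height stayed constant. I judged the seating from these forces and the camera views, not from a direct gap measurement.
- **Side force:** about 6 N sideways remained and was not removed.
- **Other items:** in the last pictures the dish, hex key, grease tin and tape looked unmoved. The arm partly hid the hex key in the top view.
- **Measurements that disagreed:** the case outline fit was thrown off by bright parts next to the rim, up to about 6 mm from the position given by the screw holes. I used the screw holes, and the close-up just before lowering showed cover and case aligned to about 0.3 mm.

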